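Snap the hoop rest over into its working position

ROBOT

A 7-joint arm with a two-finger parallel gripper is mounted at the origin on the work surface. World frame = base frame: x ahead of the robot, y to its left, z up, the work surface at z = 0. Lengths are in m, angles in rad, forces in N, time in s.
With the tool pointing down it reaches from about 0.4 to 0.85 m from the base axis. Payload 10.4 kg.
Tool frame: the origin (TCP) lies at the very end of the fingers, on their centre line; the grasp point (between the pads) lies 19 mm behind it; x points along the fingers, z is the direction in which the jaws open and shut, and the axes are right-handed (so a half turn about x gives the same grasp; the last joint's range is limited). The gripper opens to 85 mm and grips with 20 to 120 N. Pads are 22 mm wide; open, the fingers measure 114 mm over their backs; the gripper's body (76 mm by 85 mm) begins 54 mm behind the grasp point. The pads swing forward as they close: fully open they stand 13 mm farther back than shut.
Start: joints at [-1.143, 0.332, -0.065, 1.46, 0.022, 1.35, -0.088], TCP at [0.272, 0.563, 0.231] pointing down, gripper open.
Joint ranges: [-2.6, 2.6], [-0.5, 2.12], [-1.47, 1.34], [0.16, 2.42], [-1.27, 4.41], [0.06, 2.06], [-2.6, 2.6]. Speed limits (rad/s): [2.22, 2.22, 2.79, 2.79, 3.14, 3.14, 3.14].

INTERFACE

Orientations are given as a unit quaternion [x, y, z, w].
In Python, from workcell import telemetry, viewer, manip, spot_in, mark_of gives the robot as it stands. The module is installed in compiled form; this text tells all that it offers.
- The arm moves only by the shell command python3 -m crank 'ROWS' [FORCE]. ROWS is JSON, a list of rows, each a list of 3 entries, a list of its own where there are three numbers: the closure, from 0 (fully open) to 1 (shut), then the shift along the world's x, y, z in cm, then the turn, a rotation vector about the world's x, y, z in rad. A call has 1 to 12 rows; each row shifts and turns the commanded pose from where the row before left it; what a row does not reach is not made up. A row lasts 1/12 s, in which the tool goes at most 41.7 mm and 7.16 degrees, less where a joint would pass 70% of its speed; a pose out of reach is approached as far as the arm can. A call with a gripper value outside its range is refused whole. The fingers move at their own pace and stop on an object; FORCE is the grip in N (left out, the last holds). Time passes only in rows, so rows that do not move let the fingers close. It gives the time, the measured TCP pose, the force and the opening at its end, in the units of the state.
- telemetry.get_obs(): the state, without advancing time (a new reading comes with each control period).
- viewer.camera(name): name is "side" or "top"; returns a dict with "frame" (384x512x3 uint8, red, green, blue), "intrinsics" (3x3 intrinsics, pixels), "cam_to_world" (4x4, takes a point from camera to world coordinates). Camera axes: x right, y up, looking along -z (the intrinsics and any distortion apply to the point x, -y, -z); pixel columns grow to the right and rows downward; lengths in m; the calibration is good to about 2 mm. A picture is of the moment at which its call begins. There is no depth.
- manip.hand_in(): hands the job in, once; it reports no verdict.
Trained networks look in a picture, given as the dict that the camera call returned (one of the last four; its "shot" number tells which), for a name from the list of things; names that differ only in an ending like _2 or _b are one class to them, and where a whole thing is asked for, a point or a joint stands for the part that bears it (a point fixed in the world has none). Each returns a list of dicts, best first, with "conf" (0 to 1); they miss things now and then, are a little off and sometimes report something else, mostly with a low value. They report only what shows in the picture. A call takes as long as a camera call. They do not tell look-alikes from the thing itself.
- spot_in(thing, picture): "location" ([x, y, z] in m, in the coordinates of the camera as it stood for that picture, good to about 4 mm: the middle of the surface that is visible of it).
- mark_of(thing, picture): "location" ([x, y, z] in m, in the coordinates of the camera as it stood for that picture, good to about 4 mm: a listed point, or the origin of a listed thing).
The state is a dict: "clock": time; "joint_pos": joint angles; "joint_velocities": joint speeds; "tau": joint torques, N m; "position": TCP position; "ee_rot": TCP orientation; "ft_force": force on the tool from outside, world axes, zero at the start; "torque": the same for the moment, N m; "grip_width": opening from 0.0 (shut) to 1.0 (fully open).
Only numpy, scipy, OpenCV 4.12 (cv2) and the standard library are available. Lean on these libraries where they do the work, as an engineer would, in place of code of your own. Each camera call takes 0.05 s, during which the arm holds its last target. There are 200 camera calls.

TASK

The hoop rest on the embroidery table is tipped to its parked side: push its sprung arm, the one that ends in a wide crossbar with two upturned ends, up and over its dead centre until it snaps against the opposite stop and stays there. Leave the arm of the spool pin (the similar stand with a single plain pin) parked as it is, and do not knock over the tall reel of gold thread standing beside the hoop rest.

Things in the scene. Friction and masses are not known exactly. Their poses are not given: they have to be found in the camera images.
- hoop_stand: Fixed base of the hoop rest: grey plate 100 (x) by 70 (y) by 12 mm, two cheeks 40 mm high. Origin: centre of its underside, on the table; z up. The arm's hinge runs along y, 30 mm above the origin. Arm parked: crossbar centre at x -52, z 104 mm, its ends out to x -67, z 123. Upright: crossbar x 0, z 120, ends up to z 143. Working: crossbar x +45, z 108 mm. Push it towards +x.
- hoop_arm (a joint): Hoop rest's arm angle (rad): 0 parked (leans 35 deg to base -x), 0.61 upright (dead centre), 1.13 working stop (30 deg to +x). Steel: flat stem 16 mm wide; 90 mm from the hinge a round crossbar 10 mm thick, 80 mm wide along y, ends turned up to 113 mm. The spring drives it away from upright to either stop: a level push on the crossbar needs 3 to 10 N at first; past upright it goes on by itself.
- spool_arm (a joint): Spool pin's arm angle (rad): 0 parked, 0.61 upright, 1.13 other stop; starts parked, must stay so. Same grey base and sprung hinge as the hoop rest, at least 260 mm from it across the table's middle; its arm is one plain steel pin 7 mm thick reaching 106 mm from the hinge, with a 40 mm disc near its foot.
- reel: Tall reel of gold thread with white ends, 42 mm in diameter, 75 mm high, loose, standing beside the hoop rest on the base's +y side, 105 to 125 mm from the base's x axis. Origin: centre of its underside; z is its axis, up. The other loose things near the hoop rest are no taller.
There are look-alikes about, which are no part of the job. What is shaped like the reel but red is not meant.

How it is judged:
By the outcome, as a careful person would: the job done as asked, in the order asked, and still so for the second after the job is handed in, with the robot touching nothing.
It also fails if it takes over 32 s, if anything falls off the work surface, if the arm or the gripper's body presses on something with over 40 N, if the wrist force passes 120 N, or if a joint passes its speed limit or range.

## Working session

There is one attempt and no reset: what is moved stays moved. The work goes in short steps, Python scripts to look and compute and a shell command to move; the robot and the scene stay as the last step left them, time stands still between calls to the robot, and variables do not carry over. Pictures are saved under pics/ and viewed, about 8 in all and at most 12, crops included, and the job is handed in when it is done.

```bash
mkdir -p pics
cat > h.py <<'E'
import numpy as np,cv2
from workcell import telemetry, viewer, manip, spot_in, mark_of
def w(p,c): return (np.array(c["cam_to_world"])@np.r_[p,1])[:3]
def save(c,n,crop=None,s=1.5):
    f=c["frame"][:,:,::-1]
    if crop: x0,y0,x1,y1=crop; f=f[y0:y1,x0:x1]
    cv2.imwrite("pics/"+n,cv2.resize(f,None,fx=s,fy=s,interpolation=cv2.INTER_CUBIC))
def px(P,c):
    q=np.linalg.inv(c["cam_to_world"])@np.r_[P,1]; K=np.array(c["intrinsics"])
    v=K@np.array([q[0],-q[1],-q[2]]); return v[:2]/v[2]
def ray(u,v,z,c):
    d=np.linalg.inv(c["intrinsics"])@[u,v,1]; d=np.array([d[0],-d[1],-d[2]])
    T=np.array(c["cam_to_world"]); d=T[:3,:3]@d; o=T[:3,3]; return o+d*(z-o[2])/d[2]
E
python3 - <<'E'
from h import *
np.set_printoptions(precision=3,suppress=True)
for n in("top","side"):
    c=viewer.camera(n); save(c,n+"1.png")
    print(n,np.array(c["cam_to_world"])[:3,3])
    for t in("hoop_stand","hoop_arm","spool_arm","reel"):
        for f in(spot_in,mark_of):
            try:
                for r in f(t,c): p=w(r["location"],c); print(t,f.__name__,round(r["conf"],2),p,px(p,c))
            except Exception as e: print(t,f.__name__,e)
o=telemetry.get_obs(); print(o["clock"],o["position"],o["ee_rot"],o["ft_force"])
E
```

```text
top [0.429 0.079 0.93 ]
hoop_stand call 0.83 [0.528 0.249 0.008] [176.751 177.571]
hoop_stand call 0.59 [ 0.534  0.252 -0.001] [176.    175.566]
hoop_arm call 0.75 [0.486 0.254 0.108] [165.16  193.193]
hoop_arm call it knows: hoop_stand, reel
spool_arm call 0.71 [0.49  0.364 0.075] [115.856 193.234]
spool_arm call 0.57 [ 0.581 -0.125  0.055] [345.705 148.794]
spool_arm call it knows: hoop_stand, reel
reel call 0.86 [0.488 0.363 0.074] [116.456 194.186]
reel call 0.7 [0.355 0.412 0.07 ] [ 93.565 258.119]
reel call 0.92 [ 0.354  0.423 -0.003] [100.903 255.384]
reel call 0.86 [ 0.491  0.37  -0.005] [124.811 194.887]
side [ 0.103 -0.4    0.655]
hoop_stand call 0.56 [0.517 0.237 0.009] [234.091 169.706]
hoop_stand call 0.94 [ 0.53   0.249 -0.001] [235.924 168.203]
hoop_arm call 0.51 [0.475 0.251 0.108] [213.406 138.552]
hoop_arm call it knows: hoop_stand, reel
spool_arm call 0.79 [ 0.577 -0.131  0.054] [372.056 243.897]
spool_arm call it knows: hoop_stand, reel
reel call 0.86 [0.479 0.354 0.051] [193.107 136.401]
reel call 0.66 [0.354 0.404 0.049] [135.859 144.826]
reel call 0.92 [0.485 0.365 0.   ] [194.718 150.141]
reel call 0.57 [0.36  0.422 0.   ] [138.684 156.552]
0.7 [0.272 0.563 0.231] [-0.376  0.599  0.376  0.599] [ 0.51  -0.073  0.412]
```

View pics/top1.png

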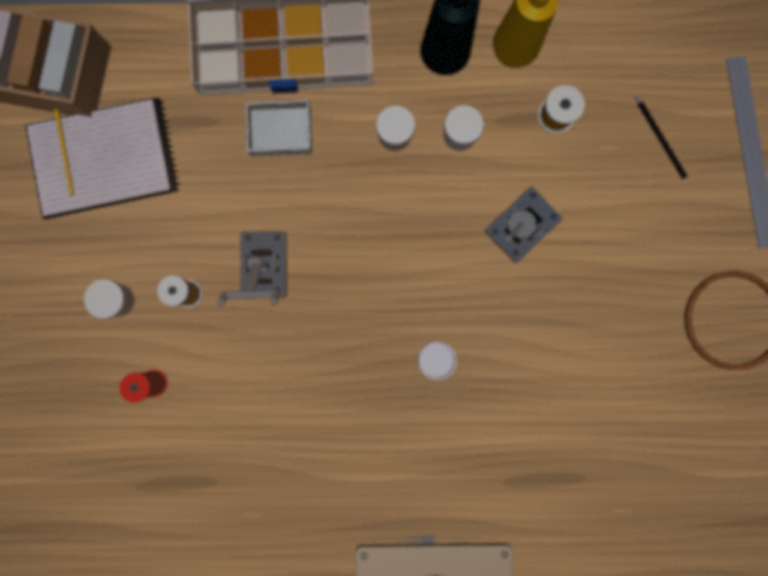

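View pics/side1.png

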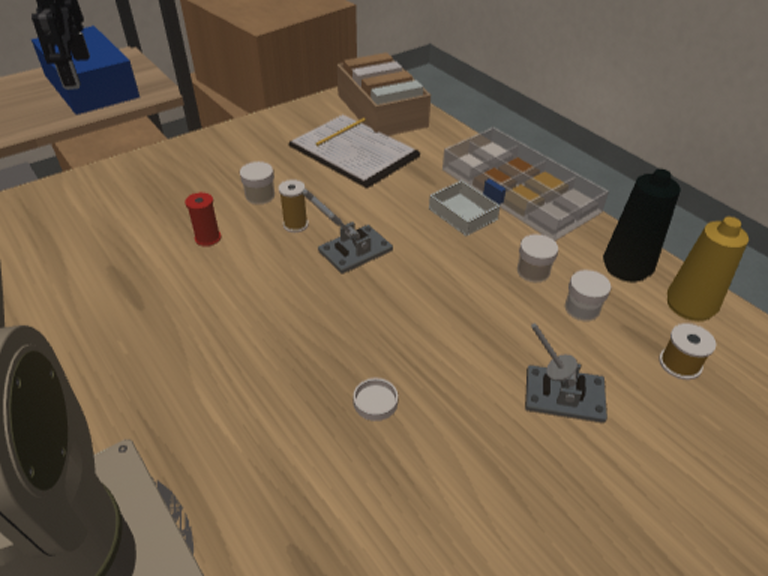

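The base (side px 355,247, top px 263,263) carries the crossbar arm with upturned ends, so it is the hoop rest. Possible confusions:
- **Arms:** the spool pin is at top px (523,224), with a single pin and a disc.
- **Reels:** the gold reel is at top (172,290). The red reel is at (135,387), and a short gold reel is at (565,104).

Next I'll check this in a close crop and get the bar's position.

Run:
```python
from h import *
np.set_printoptions(precision=3,suppress=True)
c=viewer.camera("top"); save(c,"crop1.png",(95,140,215,230),6)
for u,v in((146,199),(184,199)): print(ray(u,v,.118,c))
for u,v in((160,155),(191,155),(191,198)): print(ray(u,v,.012,c))
s=viewer.camera("side"); print(px([.272,.563,.231],s))
```

```text
[0.474 0.29  0.118]
[0.474 0.214 0.118]
[0.58  0.286 0.012]
[0.579 0.216 0.012]
[0.481 0.216 0.012]
[52.964 53.917]
```

View pics/crop1.png

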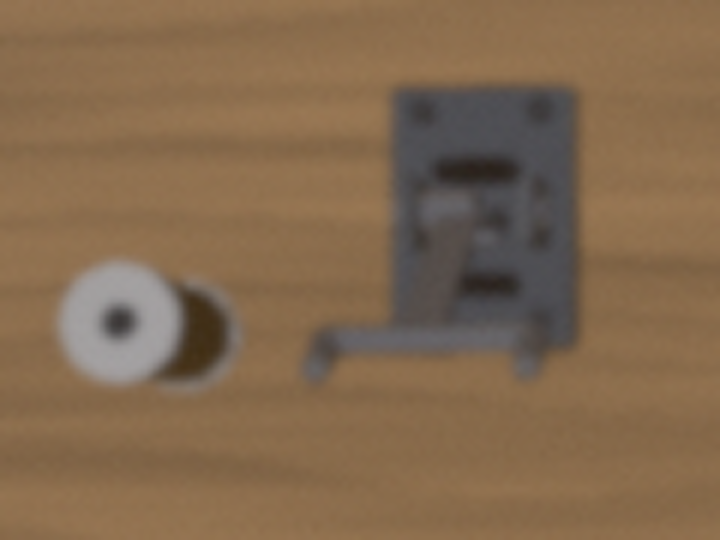

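The crop confirms the crossbar, with upturned ends at crop (316,375) and (530,372) and the stem at (440,260). The gold reel is at (120,320), clear on the +y side. Yaw is about 0 and the bar centre y is about 0.252. I'll close the gripper and go behind (−x of) the bar, staying high.

```bash
python3 -m crank '[[1,[1.5,-3.1,0],[0,0,0.09]],[1,[1.5,-3.1,0],[0,0,0.09]],[1,[1.5,-3.1,0],[0,0,0.09]],[1,[1.5,-3.1,0],[0,0,0.09]],[1,[1.5,-3.1,0],[0,0,0.09]],[1,[1.5,-3.1,0],[0,0,0]],[1,[1.5,-3.1,0],[0,0,0]],[1,[1.5,-3.1,0],[0,0,0]],[1,[1.4,-3.1,0],[0,0,0]],[1,[1.4,-3.2,0],[0,0,0]],[1,[0,0,0],[0,0,0]],[1,[0,0,0],[0,0,0]]]' 40
```

```text
clock: 1.8
position: [0.4212, 0.2499, 0.2317]
ee_rot: [-0.499, 0.501, 0.499, 0.501]
ft_force: [-0.7, 0.7, 0.3]
grip_width: -0.002
```

```bash
python3 -m crank '[[1,[-0.3,0.1,-2.5],[0,0,0]],[1,[0,0.1,-2.5],[0,0,0]],[1,[0,0,-2.5],[0,0,0]],[1,[0,0,-2.5],[0,0,0]],[1,[0,0,-2.2],[0,0,0]],[1,[0,0,-1.5],[0,0,0]],[1,[0,0,0],[0,0,0]],[1,[0,0,0],[0,0,0]]]'
python3 - <<'E'
from h import *
c=viewer.camera("side"); save(c,"side2.png",(150,60,310,180),5)
E
```

```text
clock: 2.47
position: [0.4166, 0.2544, 0.0942]
ee_rot: [-0.5, 0.5, 0.5, 0.499]
ft_force: [0.5, -0.0, -0.1]
grip_width: -0.0
```

View pics/side2.png

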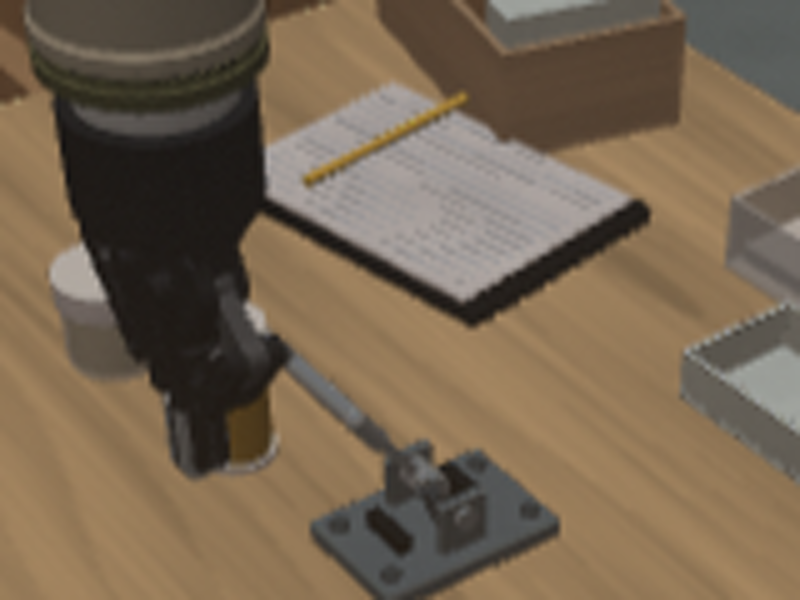

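The fingers (crop 195,440) hang behind the bar with nothing touched, and the gold reel (250,430) is clear. Now the approach and the first part of the push.

```bash
python3 -m crank '[[1,[1,0,0],[0,0,0]],[1,[1,-0.1,0],[0,0,0]],[1,[1,-0.1,0],[0,0,0]],[1,[0.8,0,0],[0,0,0]],[1,[0.6,0,0],[0,0,0]],[1,[0.6,0,0.1],[0,0,0]],[1,[0.5,0,0.2],[0,0,0]],[1,[0.5,0,0.1],[0,0,0]],[1,[0,0,0],[0,0,0]]]'
```

```text
clock: 3.27
position: [0.4778, 0.2519, 0.0987]
ee_rot: [-0.5, 0.5, 0.5, 0.5]
ft_force: [-3.9, 0.1, 3.2]
grip_width: 0.0
```

```bash
python3 -m crank '[[1,[0.6,0,0.2],[0,0,0]],[1,[0.6,0,0.2],[0,0,0]],[1,[0.6,0,0.1],[0,0,0]],[1,[0.6,0,0.1],[0,0,0]],[1,[0.6,0,0],[0,0,0]],[1,[0.6,0,0],[0,0,0]],[1,[0.4,0,0],[0,0,0]],[1,[0,0,0],[0,0,0]],[1,[0,0,0],[0,0,0]]]'
python3 - <<'E'
from h import *
c=viewer.camera("side"); save(c,"side3.png",(150,60,310,180),5)
E
```

```text
clock: 4.02
position: [0.5175, 0.2514, 0.1041]
ee_rot: [-0.5, 0.5, 0.5, 0.5]
ft_force: [-0.2, -0.5, 0.4]
grip_width: -0.002
```

View pics/side3.png

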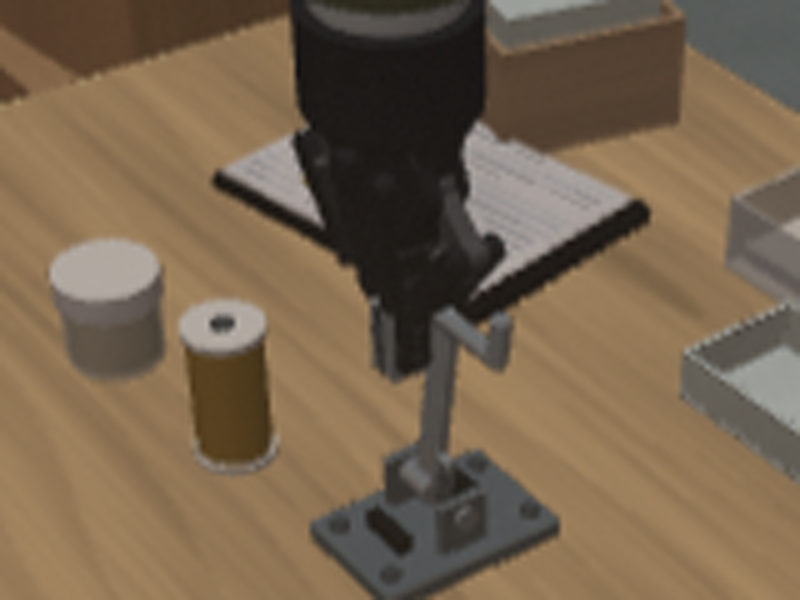

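The arm is about upright (crop 440,390), the force is near zero and the reel (230,385) is standing. I'll push on past dead centre, then back off.

```bash
python3 -m crank '[[1,[0.6,0,0],[0,0,0]],[1,[0.6,0,0],[0,0,0]],[1,[0.6,0,0],[0,0,0]],[1,[0.6,0,0],[0,0,0]],[1,[0,0,0],[0,0,0]],[1,[-1.5,0,0],[0,0,0]],[1,[-2.5,0,0],[0,0,0]],[1,[-2.5,0,0.5],[0,0,0]],[1,[-2.5,0,2],[0,0,0]],[1,[-2,0,3],[0,0,0]],[1,[-2,0,3],[0,0,0]],[1,[0,0,0],[0,0,0]]]'
python3 - <<'E'
from h import *
np.set_printoptions(precision=3,suppress=True)
for n in("top","side"):
    c=viewer.camera(n); 
    print([w(r["location"],c) for r in spot_in("hoop_arm",c)],[(r["conf"],w(r["location"],c)) for r in mark_of("reel",c)])
    save(c,n+"4.png",*(((150,60,310,180),5) if n=="side" else (None,1.5)))
E
```

```text
clock: 5.07
position: [0.4105, 0.2537, 0.195]
ee_rot: [-0.5, 0.497, 0.5, 0.502]
ft_force: [1.2, 1.0, 0.8]
grip_width: 0.001
[array([0.574, 0.254, 0.106])] [(0.7, array([ 0.493,  0.37 , -0.   ]))]
[] [(0.9, array([ 0.487,  0.362, -0.001])), (0.56, array([ 0.358,  0.419, -0.001]))]
```

View pics/side4.png

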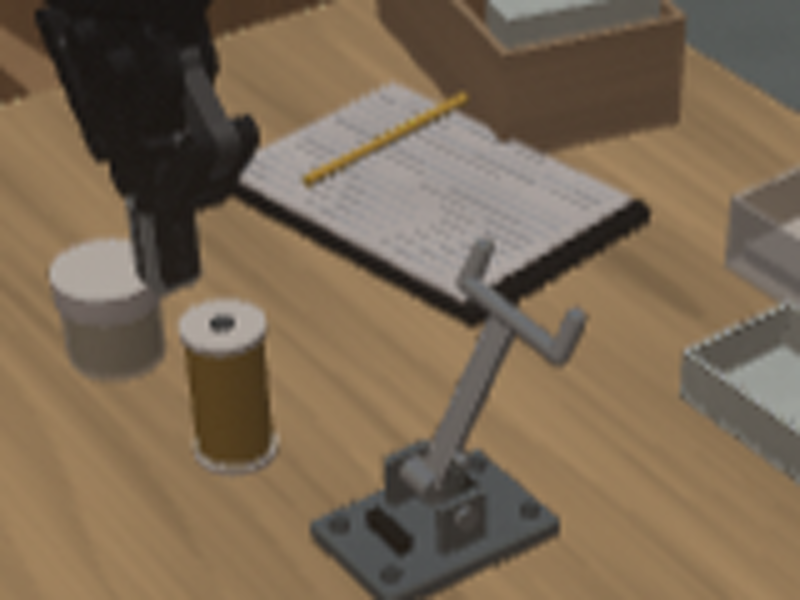

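View pics/top4.png

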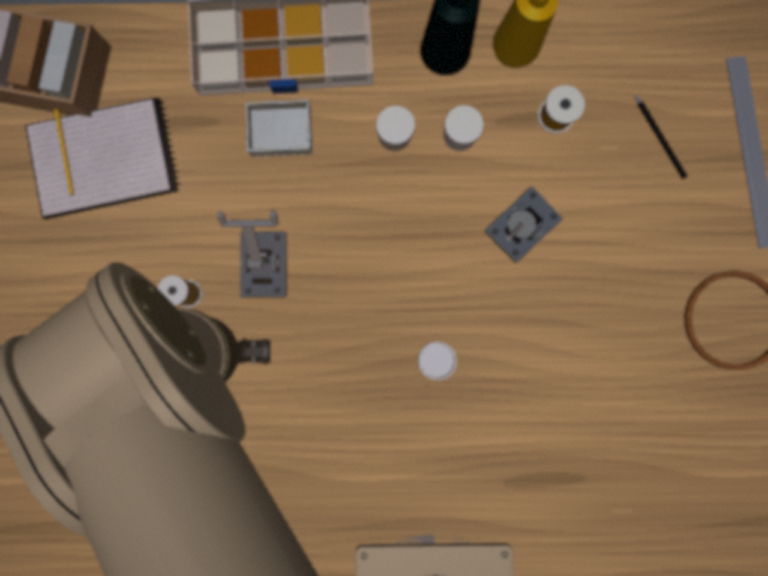

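The arm is at the working stop (crossbar at side crop 520,310 and top 248,222; measured x 0.574, z 0.106 against 0.575 and 0.108 expected). The gold reel is standing where it was, the spool pin is unchanged at top (523,224), and the gripper is clear. I'll let it settle for a few rows and hand in.

```bash
python3 -m crank '[[1,[0,0,1],[0,0,0]],[1,[0,0,0],[0,0,0]],[1,[0,0,0],[0,0,0]],[1,[0,0,0],[0,0,0]]]'; python3 -c "
from h import *
c=viewer.camera('top'); print([w(r['location'],c) for r in spot_in('hoop_arm',c)+spot_in('spool_arm',c)]); print(manip.hand_in())"
```

```text
clock: 5.7
position: [0.4114, 0.2516, 0.1992]
ee_rot: [-0.5, 0.5, 0.5, 0.5]
ft_force: [-0.0, -0.9, 0.6]
grip_width: -0.003
[array([0.57576176, 0.25957788, 0.10749521]), array([ 0.57989787, -0.12508005,  0.05569925]), array([0.53903607, 0.25054915, 0.00679603])]
the job is handed in; nothing more can be done
None
```

The hoop rest's arm is over its dead centre and resting against the working stop, and the job is handed in at about 6 s of the 32 s allowed. I pushed the crossbar with the closed fingers until it snapped over, then backed off clear of everything.

- **Hoop arm:** the last look put the crossbar at x 0.576, z 0.107 m, which matches the working stop at about 0.575 and 0.108. It read the same in two looks 0.6 s apart. The network missed the arm in the side picture after the push, but that picture plainly shows it over at the working side.
- **Spool pin:** still parked, at the same position as in the first picture.
- **Gold reel:** still standing where it was, to within the few millimetres the cameras resolve.
- **Forces:** about 5 N in the one reading taken during the push, and near zero after backing off. No check failed.

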